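Push a stale portion tub through the self-closing flap of the waste caddy

ROBOT

A 7-joint arm with a two-finger parallel gripper is mounted at the origin on a cart in front of the work surface, level with it; the furniture and walls round the work are solid. World frame = base frame: x ahead of the robot, y to its left, z up, the work surface at z = 0. Lengths are in m, angles in rad, forces in N, time in s.
With the tool pointing down it reaches from about 0.4 to 0.85 m from the base axis. Payload 4.4 kg.
Tool frame: the origin (TCP) lies midway between the tips of the shut fingers; the grasp point (between the pads) lies 19 mm behind it; z points along the fingers, y is the line along which they close (so a half turn about z gives the same grasp; the last joint's range is limited). The gripper opens to 94 mm and grips with 3 to 60 N. Pads are 16 mm wide; open, the fingers measure 119 mm over their backs; the gripper's body (75 mm by 177 mm) begins 78 mm behind the grasp point.
Start: joints at [-1.265, 0.628, 0.038, 1.517, -0.027, 0.996, -0.02], TCP at [0.236, 0.606, 0.205] pointing down, gripper open.
Joint ranges: [-3.06, 3.06], [-0.37, 2.12], [-1.25, 1.32], [0.18, 2.47], [-1.1, 4.24], [0.23, 1.98], [-2.94, 2.94]. Speed limits (rad/s): [2.57, 2.57, 3.14, 3.14, 3.14, 3.14, 3.14].

INTERFACE

Orientations are given as a unit quaternion [w, x, y, z].
In Python, from cell import * gives the robot as it stands. The module is installed in compiled form; this text tells all that it offers.
- The arm moves only by the tool servo_tool, never from a script. Its argument "commands" is a list that holds one entry, the list of rows, each a list of 7 numbers: the shift along the tool's x, y, z scaled (see below), then the turn, a rotation vector about the tool's x, y, z scaled (see below), then the opening, from -1 (shut) to 1 (fully open). A call has 1 to 10 rows; each row is the pose to reach, as a shift and turn from the pose commanded when the call began, along the tool's axes at that moment, turning the shorter way round; what a row does not reach only later rows make up. The controller multiplies each number of a shift by 0.4 m and each number of a turn by 360 degrees. A row lasts 1/10 s, in which the tool goes at most 50 mm and 8.59 degrees, less where a joint would pass 70% of its speed; a pose out of reach is approached as far as the arm can. A call with a number of a shift or a turn outside -1 to 1 is refused whole. A call with a gripper value outside its range is refused whole. The fingers move at their own pace and stop on an object; "grip_force" is the grip in N (left out, the last holds). Time passes only in rows, so rows that repeat a pose let the fingers close. It gives the time, the measured TCP pose, the force, the opening and the grip force at its end, in the units of the state.
- sense(): the state, without advancing time (a new reading comes with each control period).
- snapshot(name): name is "scene" or "top"; returns (picture, depth): 400x640x3 uint8, red, green, blue; 400x640 float32, m along the optical axis (not along the pixel's ray), 0 where there is no reading.
- camera_info(name): a dict with "camera_matrix" (3x3 intrinsics, pixels), "k1" (the pictures are not rectified: a ray, as slopes to the right and down, at radius r is drawn at 1 + k1 r^2 times it, then the intrinsics apply), "pose" (4x4, takes a point from camera to world coordinates). Camera axes: x right, y up, looking along -z (the intrinsics and any distortion apply to the point x, -y, -z); pixel columns grow to the right and rows downward; lengths in m; the calibration is good to about 2 mm. A picture is of the moment at which its call begins. camera_info takes no time and is no camera call.
- hand_in(): hands the job in; it is judged then, once.
Trained networks look in the newest picture that a camera, given by its name, has taken for a name from the list of things; names that differ only in an ending like _2 or _b are one class to them, and where a whole thing is asked for, a point or a joint stands for the part that bears it (a point fixed in the world has none). Each returns a list of dicts, best first, with "p" (0 to 1); they miss things now and then, are a little off and sometimes report something else, mostly with a low value. They report only what shows in the picture. A call takes as long as a camera call. They do not tell look-alikes from the thing itself.
- search_frame(camera, thing): "location" ([row, column] as shares, 0 to 1, of the picture: columns of its width, rows of its height, amid what is visible of it).
The state is a dict: "clock": time; "qpos": joint angles; "dq": joint speeds; "effort": joint torques, N m; "ee_pos": TCP position; "tcp_rot": TCP orientation; "force": force on the tool from outside, world axes, zero at the start; "moment": the same for the moment, N m; "finger_gap": finger opening in m; "gripper_force": force on a finger pad.
Only numpy, scipy, OpenCV 4.12 (cv2) and the standard library are available. Lean on these libraries where they do the work, as an engineer would, in place of code of your own. Each camera call takes 0.05 s, during which the arm holds its last target. There are 200 camera calls.

TASK

Throw away the portion tub that stands on the ledge of the grey waste caddy: with one finger push the orange upright plate over to the right so that the spring flap swings well down, and while that finger keeps the flap open push the tub along the ledge with the other finger until it drops through the opening. Do not lift the tub and do not push it ahead before the flap is open; then let the flap close and move clear, leaving the other things where they stand.

Things in the scene. Friction and masses are not known exactly. Their poses are not given: they have to be found in the camera images.
- caddy: Grey waste caddy, fixed, hollow, 315 x 215 x 190 mm. Origin on the worktop under the ledge's end; x runs along the ledge to the opening (away from the robot), y left, z up. In this frame (mm): steel deck top z 190, x -170..145, y -80..135; ledge x -170..0; opening x 0..120, y -50..80, shut by the flap; floor z 5. Above the deck stand only tub, guides, orange plate, hinge.
- ledge_edge (a point): Deck top at the end of the ledge, midway between the guides: (0, 0, 190) of the caddy. Two guide strips 6 mm wide, 10 mm high at caddy y +36 and -36 run along the ledge (x -140..-4); the tub's narrow foot stands between them and its lid overhangs them.
- hinge (a point): Point on the flap's hinge line, (0, 85, 190) of the caddy. The hinge runs along the caddy's x, left of ledge and opening; its knuckles rise 7 mm. With fingers lined up along the caddy's y, about 60 mm between their inner faces, one finger holding the plate at about 1.2 rad leaves the other one behind the tub's centre.
- flap (a joint): Flap angle: 0 shut (aluminium plate 114 x 128 x 3 mm, flush with the deck, from the hinge to the right), up to 1.3 rad as its right edge swings down into the caddy. A spring (0.12 Nm shut, 0.18 Nm open) shuts it when let go; the tub's weight does not open it. From about 1.0 rad the tub falls through freely.
- plate_foot (a point): Orange plate, rigid with the flap, that opens it. This point: on the hinge line at caddy (-72, 85, 190). Rises 50 mm from it, 4 mm thick, 8 mm bead on top; caddy x -165..20, so it stands left of the ledge. Flap shut: leans 0.436 rad to the left; pushed to the right (caddy -y) it leans (joint - 0.436) rad to the right.
- plate_top (a point): Middle of the plate's length, near its upper edge; flap shut: caddy (-72, 105, 233). A finger left of the plate, tip 18 mm above the deck, opens the flap to about 1.2 rad when its right face is 20 mm right of the hinge line (under 10 N), and can slide along the plate in x while holding it.
- flap_edge (a point): Middle of the flap's free (right) edge.
- tub_mid (a point): Centre, half-way up, of the tub to throw away: round lidded clear portion tub, reddish content, 76 mm across the lid (top 10 mm), about 50 at the foot, 38 high, 60 g; a 14 mm lid tab points to the opening. Starts on the ledge, centred 60 to 85 mm before the ledge's end, within 6 mm of the guides' centre line.
- amber_bottle: Small dark brown bottle, 47 mm across, 114 mm high, on the worktop right of the caddy. Bystander; origin at its foot.
- green_tub: Portion tub with greenish content, 76 x 90 x 38 mm, on the worktop right of the caddy. Bystander; origin at its foot.
- marker: Red and white marker pen, 135 mm long, 16 mm thick, lying on the worktop in front of the caddy. Bystander; origin at its middle, underneath.
- spice_red: Spice jar with red cap, 45 mm across, 106 mm high, on the left of the worktop. Bystander; origin at its foot.
- spice_green: Spice jar with dark cap and green label, 44 mm across, 105 mm high, on the left of the worktop. Bystander; origin at its foot.
- label_roll: Yellow roll of labels lying flat, 72 mm across, 26 mm high, on the right of the worktop. Bystander; origin underneath its centre.
- tub: The same tub (the one to be thrown away); origin at its foot, 7 mm from the tub's axis.
Things that resemble listed ones, but are neither listed nor needed, are in the scene too. What is shaped like the tub but purple is not meant.

How it is judged:
By the outcome, as a careful person would: the job done as asked, in the order asked, and still so for the second after the job is handed in, with the robot touching nothing.
It also fails if it takes over 38 s, if anything falls off the work surface, if the arm or the gripper's body presses on something with over 40 N, if the wrist force passes 120 N, or if a joint passes its speed limit or range.

## Working session

There is one attempt and no reset: what is moved stays moved. The work goes in short steps, Python scripts to look and compute and a tool call to move; the robot and the scene stay as the last step left them, time stands still between calls to the robot, and variables do not carry over. Pictures are saved under pics/ and viewed, at most 10 in all, crops included, and the job is handed in when it is done.

Besides the shell and the picture viewer there is one more tool, called after ">>>" as name(argument=value, ...) on one line, values as JSON. servo_tool: Moves the arm, as the interface text tells. Its arguments: {"type":"object","properties":{"commands":{"type":"array"},"grip_force":{"type":"number"}},"required":["commands"]}

```bash
mkdir -p pics; cat > h.py <<'E'
from cell import *
import numpy as np, cv2
def px2w(cam,u,v,d):
    ci=camera_info(cam);K=np.array(ci["camera_matrix"]);P=np.array(ci["pose"]);k=ci["k1"]
    a=np.array([(u-K[0,2])/K[0,0],(v-K[1,2])/K[1,1]]);s=a.copy()
    for _ in range(20): s=a/(1+k*(s@s))
    return (P@np.array([s[0]*d,-s[1]*d,-d,1]))[:3]
def w2px(cam,p):
    ci=camera_info(cam);K=np.array(ci["camera_matrix"]);P=np.array(ci["pose"]);k=ci["k1"]
    c=np.linalg.inv(P)@np.append(p,1);s=np.array([c[0],-c[1]])/-c[2];s=s*(1+k*(s@s))
    return K[0,0]*s[0]+K[0,2],K[1,1]*s[1]+K[1,2]
def cloud(cam,dep):
    ci=camera_info(cam);K=np.array(ci["camera_matrix"]);P=np.array(ci["pose"]);k=ci["k1"]
    v,u=np.mgrid[:400,:640];a=np.stack([(u-K[0,2])/K[0,0],(v-K[1,2])/K[1,1]],-1);s=a.copy()
    for _ in range(20): s=a/(1+k*(s**2).sum(-1,keepdims=True))
    c=np.stack([s[...,0]*dep,-s[...,1]*dep,-dep],-1)
    return c@P[:3,:3].T+P[:3,3]
E
python3 - <<'E'
from h import *
ims=[]
for c in("scene","top"):
    im,d=snapshot(c);np.savez(f"{c}0.npz",im=im,d=d);cv2.imwrite(f"pics/{c}0.png",im[...,::-1])
    C=cloud(c,d)
    for t in("tub_mid","plate_top","ledge_edge","flap_edge","hinge","amber_bottle","green_tub","spice_red"):
        for r in search_frame(c,t)[:3]:
            v,u=r["location"][0]*400,r["location"][1]*640
            print(c,t,round(r["p"],2),int(u),int(v),C[int(v),int(u)].round(3))
print(sense())
E
```

```text
scene tub_mid 0.95 344 281 [ 0.351 -0.259  0.033]
scene tub_mid 0.72 330 186 [ 0.564 -0.068  0.224]
scene plate_top 0.85 311 183 [0.576 0.023 0.207]
scene ledge_edge 0.67 313 184 [0.588 0.022 0.199]
scene ledge_edge 0.63 321 214 [ 0.461 -0.099  0.167]
scene flap_edge 0.65 314 184 [0.594 0.022 0.196]
scene flap_edge 0.22 323 216 [ 0.463 -0.106  0.161]
scene hinge 0.88 324 214 [ 0.463 -0.109  0.17 ]
scene amber_bottle 0.84 361 242 [ 0.536 -0.218  0.06 ]
scene green_tub 0.71 378 231 [ 0.675 -0.219  0.034]
scene spice_red 0.7 361 243 [ 0.533 -0.22   0.058]
scene spice_red 0.46 235 179 [0.652 0.511 0.07 ]
top tub_mid 0.62 380 244 [ 0.362 -0.237  0.044]
top plate_top 0.57 319 162 [ 0.655 -0.004  0.19 ]
top ledge_edge 0.71 324 174 [ 0.613 -0.021  0.19 ]
top flap_edge 0.83 316 161 [0.658 0.006 0.189]
top hinge 0.93 327 176 [ 0.605 -0.031  0.194]
top amber_bottle 0.6 369 190 [ 0.565 -0.193  0.081]
top amber_bottle 0.32 322 161 [ 0.657 -0.015  0.194]
top green_tub 0.87 369 160 [ 0.686 -0.203  0.039]
top green_tub 0.23 327 177 [ 0.602 -0.031  0.192]
top spice_red 0.55 184 164 [0.666 0.49  0.111]
top spice_red 0.31 370 188 [ 0.573 -0.197  0.08 ]
top spice_red 0.28 326 171 [ 0.623 -0.028  0.19 ]
{'clock': 0.9, 'qpos': array([-1.26479412,  0.62839171,  0.03851915,  1.51738249, -0.0270032 ,
        0.99631269, -0.01995475]), 'dq': array([ 7.45997939e-04, -5.41216455e-04,  7.39885963e-05, -5.55419704e-04,
        6.02699413e-04,  2.08723603e-04, -1.23341060e-03]), 'effort': array([ 3.80769397e-04, -5.49577081e+01,  1.14295732e+00, -1.86935931e+01,
       -5.23605582e-02,  1.57087430e-02,  2.84577447e-05]), 'ee_pos': array([0.23613255, 0.60561403, 0.20548977]), 'tcp_rot': array([-1.19788976e-05,  1.84830514e-01,  9.82770411e-01,  1.44457682e-05]), 'force': array([ 0.46307226,  0.95331672, -1.14050737]), 'moment': array([ 0.00978709,  0.05313878, -0.01878585]), 'gripper_force': 0.0, 'finger_gap': 0.09391070333175759}
```

View pics/scene0.png

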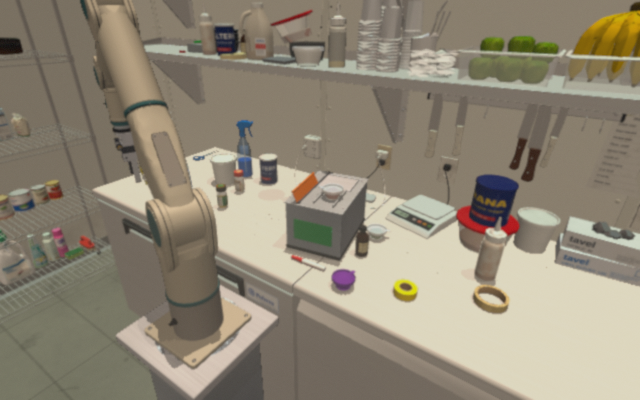

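View pics/top0.png

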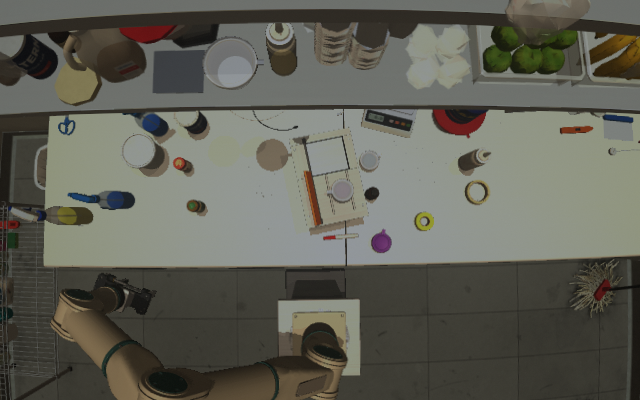

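Candidates for the tub: top (342,190), on the caddy ledge; (381,242), purple; (369,160), on the worktop, which is the green tub. The one on the ledge fits. I'll confirm it in a crop and fit the caddy pose.

```bash
python3 - <<'E'
from h import *
z=np.load("top0.npz");im,d=z["im"],z["d"];C=cloud("top",d)
box=(C[...,0]>.35)&(C[...,0]<.9)&(C[...,1]>-.25)&(C[...,1]<.25)
m=box&(C[...,2]>.182)&(C[...,2]<.197)
cv2.imwrite("pics/crop_top.png",cv2.resize(im[120:240,270:400,::-1],None,fx=6,fy=5,interpolation=cv2.INTER_CUBIC)[:600,:800])
mm=cv2.morphologyEx(m.astype(np.uint8),cv2.MORPH_OPEN,np.ones((2,2)))
n,l,st,_=cv2.connectedComponentsWithStats(mm);k=1+np.argmax(st[1:,4]);print(st[k])
P=C[l==k][:,:2].astype(np.float32);print("deck z",np.median(C[l==k][:,2]))
r=cv2.minAreaRect(P);print(r,cv2.boxPoints(r))
hsv=cv2.cvtColor(im,cv2.COLOR_RGB2HSV)
for nm,cam in(("top","top"),("scene","scene")):
    z=np.load(nm+"0.npz");i2,d2=z["im"],z["d"];C2=cloud(cam,d2);h=cv2.cvtColor(i2,cv2.COLOR_RGB2HSV)
    o=(h[...,0]<14)&(h[...,1]>150)&(C2[...,2]>.185)&(C2[...,2]<.26)&(abs(C2[...,1])<.25)&(C2[...,0]>.35)&(C2[...,0]<.9)
    Q=C2[o];print(nm,"orange",o.sum(),Q.mean(0),Q.min(0),Q.max(0))
    if len(Q)>5: print(cv2.boxPoints(cv2.minAreaRect(Q[:,:2].astype(np.float32))))
    t=(C2[...,2]>.217)&(C2[...,2]<.24)&~o&(abs(C2[...,1])<.12)&(C2[...,0]>.4)&(C2[...,0]<.8)
    Q=C2[t];print(nm,"lid",t.sum(),Q.mean(0),np.percentile(Q,[2,98],axis=0))
E
```

```text
[ 290  129   80  100 4527]
deck z 0.1907615154081974
((0.6202400326728821, -0.05011546611785889), (0.3530321419239044, 0.24641072750091553), 11.339285850524902) [[ 0.42294508  0.03597862]
 [ 0.471394   -0.2056222 ]
 [ 0.817535   -0.13620955]
 [ 0.76908606  0.10539126]]
top orange 302 [0.52927788 0.01976944 0.21955321] [ 0.44124771 -0.00503662  0.19342949] [0.61902634 0.0471132  0.2414254 ]
[[ 0.43961725  0.01403958]
 [ 0.44390985 -0.00764754]
 [ 0.62133145  0.02746993]
 [ 0.61703885  0.04915705]]
top lid 451 [ 0.55329649 -0.06732446  0.22806707] [[ 0.49069132 -0.11249446  0.22131802]
 [ 0.59074794  0.0405844   0.23695662]]
scene orange 295 [0.5270436  0.01541677 0.21284312] [ 0.44300626 -0.00761372  0.19220893] [0.61818198 0.04046684 0.23384755]
[[ 0.44123268  0.00669836]
 [ 0.44511008 -0.01208725]
 [ 0.61920214  0.02384626]
 [ 0.61532474  0.04263186]]
scene lid 249 [ 0.54267054 -0.06604006  0.22529321] [[ 0.44074302 -0.11782458  0.21785731]
 [ 0.59308582  0.0380959   0.23444976]]
```

View pics/crop_top.png

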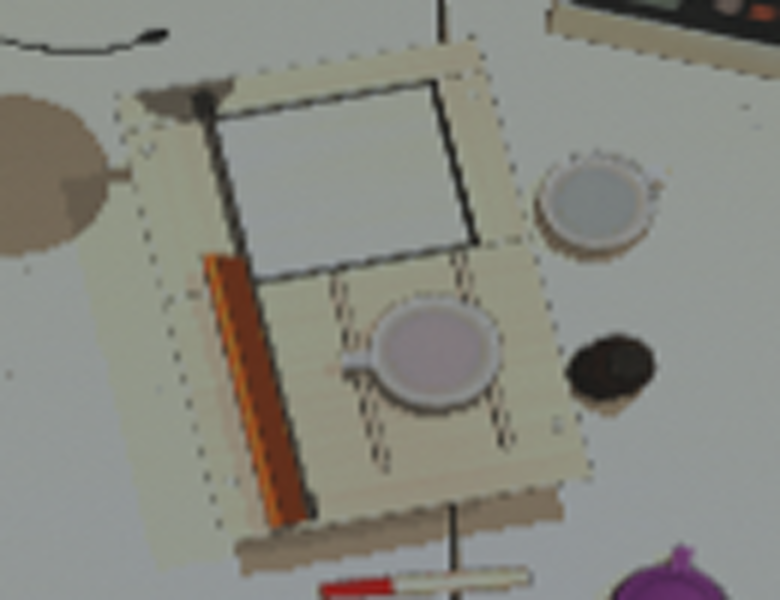

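The crop shows the reddish tub between the guides at crop (433,352), which is top pixel (342,190). The plate is on its left, and the shut flap is above it in the picture. The lid tab points left, toward the plate. Next I fit the caddy pose from the deck and opening corners.

```bash
cat >> h.py <<'E'
def px2z(cam,u,v,z):
    a,b=px2w(cam,u,v,.5),px2w(cam,u,v,1.5);return a+(b-a)*(z-a[2])/(b[2]-a[2])
E
python3 - <<'E'
from h import *
crop=np.array([[120,97],[475,42],[588,478],[222,525],[256,281],[477,243],[436,82],[212,119]],float)
cad=np.array([[145,135],[145,-80],[-170,-80],[-170,135],[0,80],[0,-50],[120,-50],[120,80]])/1e3
W=np.array([px2z("top",270+u/6-.5,120+v/5-.5,.19)[:2] for u,v in crop])
def fit(A,B):
    a,b=A-A.mean(0),B-B.mean(0);th=np.arctan2((a[:,0]*b[:,1]-a[:,1]*b[:,0]).sum(),(a*b).sum())
    R=np.array([[np.cos(th),-np.sin(th)],[np.sin(th),np.cos(th)]]);t=B.mean(0)-R@A.mean(0)
    return th,R,t
for s in(slice(0,8),slice(4,8),slice(0,4)):
    th,R,t=fit(cad[s],W[s]);print(np.degrees(th),t);print(((W[s]-t)@R-cad[s]).round(4)*1e3)
th,R,t=fit(cad,W)
inv=lambda p:((np.array(p)[...,:2]-t)@R*1e3).round(1)
print("lid top centre",inv(px2z("top",270+433/6-.5,120+352/5-.5,.226)))
print("guides", inv([px2z("top",270+u/6-.5,120+v/5-.5,.2) for u,v in((335,278),(382,465),(460,258),(507,445))]))
for c in("top","scene"):
    z=np.load(c+"0.npz");C=cloud(c,z["d"]);L=inv(C)
    m=(C[...,2]>.217)&(C[...,2]<.234)&(abs(L[...,0]+70)<70)&(abs(L[...,1])<55)
    q=L[m].astype(np.float32);print(c,m.sum(),q.mean(0),np.percentile(q,[2,98],axis=0),cv2.minEnclosingCircle(q[abs(q[:,1])<40]))
E
```

```text
10.519156953216365 [ 0.6213124  -0.05911567]
[[-3.1 -2.7]
 [-3.9  2.4]
 [ 0.7  0.2]
 [10.  -3.6]
 [ 0.5  0. ]
 [ 2.   0. ]
 [-2.5  0.5]
 [-3.6  3.1]]
11.217748395601337 [ 0.62058    -0.05906746]
[[ 2.2 -0.2]
 [ 2.1 -0.2]
 [-2.4 -1.1]
 [-1.9  1.5]]
10.277867700036236 [ 0.62225794 -0.05992052]
[[-4.5 -1.1]
 [-4.4  4. ]
 [ 0.2  0.4]
 [ 8.6 -3.3]]
lid top centre [-69.8  -6.3]
guides [[  -7.4   35.8]
 [-137.8   34.8]
 [  -7.5  -37. ]
 [-138.3  -37.5]]
top 405 [-68.796295  -5.917282] [[-101.84400116  -41.84400146]
 [ -35.00799988   33.3280014 ]] ((-69.20643615722656, -1.3870338201522827), 41.31108474731445)
scene 209 [-75.03636  -10.735886] [[-107.26800232  -46.91200089]
 [ -36.16399872   34.10399872]] ((-71.62533569335938, -2.5377438068389893), 42.332237243652344)
```

```bash
cat >> h.py <<'E'
from scipy.spatial.transform import Rotation as Ro
TH=np.radians(11.2);O=np.array([.621,-.059,0])
RC=Ro.from_euler('z',TH).as_matrix()
RT=np.stack([-RC[:,0],RC[:,1],-RC[:,2]],1)
def row(c):   # c: caddy-frame target (m) -> tool-axis numbers
    s=sense();q=s["tcp_rot"];R=Ro.from_quat([q[1],q[2],q[3],q[0]]).as_matrix()
    p=O+RC@np.array(c);sh=R.T@(p-s["ee_pos"])/.4
    return sh.round(4),(Ro.from_matrix(R.T@RT).as_rotvec()/(2*np.pi)).round(4)
def here():
    s=sense();print(s["clock"],"caddy mm",(RC.T@(s["ee_pos"]-O)*1e3).round(1),"gap",round(s["finger_gap"],4),"F",(RC.T@s["force"]).round(1))
E
python3 - <<'E'
from h import *
here();print(row((-.128,.088,.32)))
z=np.load("scene0.npz");cv2.imwrite("pics/sc.png",cv2.resize(z["im"][160:250,280:390,::-1],None,fx=6,fy=6,interpolation=cv2.INTER_CUBIC))
E
```

```text
0.9 caddy mm [-248.4  726.7  205.5] gap 0.0939 F [ 0.6  0.8 -1.1]
(array([-1.112 , -1.1849, -0.2863]), array([ 0.    , -0.    , -0.0903]))
```

View pics/sc.png

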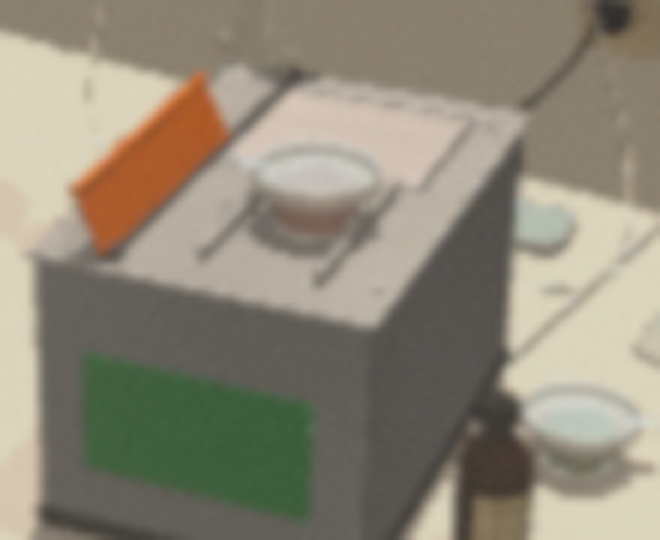

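The scene crop shows the tub at (315,190) of the crop. Its tab, at (245,160), points left toward the plate, and the flap is shut behind it. The ledge is otherwise clear, so I start the approach.

>>> servo_tool(commands=[[[0, 0, -0.12, 0, 0, 0, 0.28], [0, 0, -0.24, 0, 0, 0, 0.28], [-0.07, -0.07, -0.286, 0, 0, -0.02, 0.28], [-0.15, -0.16, -0.286, 0, 0, -0.04, 0.28], [-0.23, -0.245, -0.286, 0, 0, -0.06, 0.28], [-0.31, -0.33, -0.286, 0, 0, -0.08, 0.28], [-0.39, -0.415, -0.286, 0, 0, -0.09, 0.28], [-0.47, -0.5, -0.286, 0, 0, -0.09, 0.28], [-0.55, -0.585, -0.286, 0, 0, -0.09, 0.28], [-0.63, -0.67, -0.286, 0, 0, -0.09, 0.28]]])

```text
clock: 1.9
ee_pos: [0.374, 0.2625, 0.3202]
tcp_rot: [0.0, -0.097, 0.995, 0.0]
force: [1.1, 0.1, -0.2]
finger_gap: 0.0601
gripper_force: 0.0
```

```bash
python3 -c "
from h import *
here();print(row((-.128,.088,.32)),sense()['qpos'])"
```

```text
1.9 caddy mm [-179.8  363.4  320.2] gap 0.0601 F [ 1.1 -0.1 -0.2]
(array([-1.308e-01, -6.882e-01,  3.000e-04]), array([ 0.0001,  0.0001, -0.0003])) [-6.77119874e-01  2.19748524e-01  4.65951617e-03  1.85920379e+00
 -1.19311301e-03  1.06171468e+00  1.09249811e+00]
```

>>> servo_tool(commands=[[[-0.02, -0.11, 0, 0, 0, 0, 0.28], [-0.045, -0.22, 0, 0, 0, 0, 0.28], [-0.065, -0.33, 0, 0, 0, 0, 0.28], [-0.085, -0.44, 0, 0, 0, 0, 0.28], [-0.105, -0.55, 0, 0, 0, 0, 0.28], [-0.125, -0.65, 0, 0, 0, 0, 0.28], [-0.131, -0.688, 0, 0, 0, 0, 0.28], [-0.131, -0.688, 0, 0, 0, 0, 0.28], [-0.131, -0.688, 0, 0, 0, 0, 0.28]]])

```text
clock: 2.8
ee_pos: [0.4776, 0.0053, 0.3198]
tcp_rot: [-0.0, -0.097, 0.995, 0.0]
force: [-0.3, 0.4, -0.3]
finger_gap: 0.0598
gripper_force: 0.0
```

```bash
python3 - <<'E'
from h import *
here();print(row((-.128,.09,.208)))
im,d=snapshot("top");cv2.imwrite("pics/crop2.png",cv2.resize(im[110:250,260:400,::-1],None,fx=4,fy=4,interpolation=cv2.INTER_CUBIC))
E
```

```text
2.8 caddy mm [-128.2   90.9  319.8] gap 0.0598 F [-0.2  0.5 -0.3]
(array([-0.0005, -0.0025,  0.2795]), array([ 0.0001, -0.    , -0.0003]))
```

View pics/crop2.png

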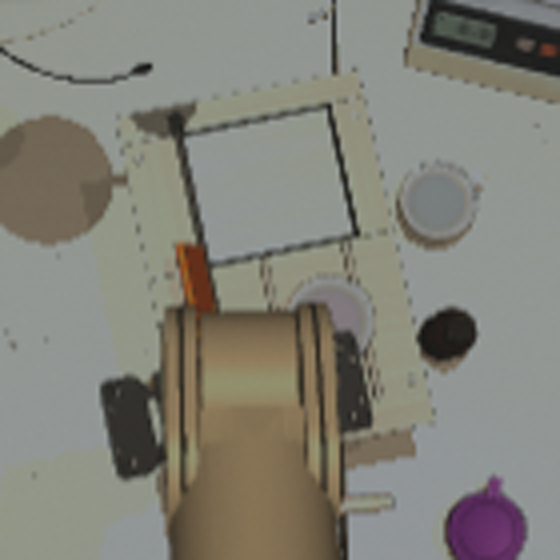

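The arm hides the plate, but the tub at crop (330,310) and the shut flap haven't moved. Descending with one finger left of the plate.

>>> servo_tool(commands=[[[0, 0, 0.1, 0, 0, 0, 0.28], [0, 0, 0.18, 0, 0, 0, 0.28], [0, 0, 0.23, 0, 0, 0, 0.28], [0, 0, 0.26, 0, 0, 0, 0.28], [0, 0, 0.28, 0, 0, 0, 0.28], [0, 0, 0.28, 0, 0, 0, 0.28]]])

```text
clock: 3.45
ee_pos: [0.4772, 0.0057, 0.2072]
tcp_rot: [-0.001, -0.098, 0.995, 0.0]
force: [-1.1, -0.1, -0.1]
finger_gap: 0.0602
gripper_force: 0.0
```

```bash
python3 -c "
from h import *
here();print(row((-.130,.036,.208)))"
```

```text
3.45 caddy mm [-128.5   91.4  207.2] gap 0.0602 F [-1.1  0.1 -0.1]
(array([ 0.0038, -0.1385, -0.002 ]), array([ 0.0001, -0.0003,  0.    ]))
```

>>> servo_tool(commands=[[[0.003, -0.02, -0.002, 0, 0, 0, 0.28], [0.003, -0.04, -0.002, 0, 0, 0, 0.28], [0.003, -0.06, -0.002, 0, 0, 0, 0.28], [0.003, -0.08, -0.002, 0, 0, 0, 0.28], [0.003, -0.1, -0.002, 0, 0, 0, 0.28], [0.003, -0.115, -0.002, 0, 0, 0, 0.28], [0.003, -0.128, -0.002, 0, 0, 0, 0.28], [0.003, -0.138, -0.002, 0, 0, 0, 0.28], [0.003, -0.138, -0.002, 0, 0, 0, 0.28], [0.003, -0.138, -0.002, 0, 0, 0, 0.28]]], grip_force=40)

```text
clock: 4.45
ee_pos: [0.4869, -0.0484, 0.2084]
tcp_rot: [-0.001, -0.097, 0.995, 0.002]
force: [-1.6, 7.2, 2.2]
finger_gap: 0.06
gripper_force: 3.3
```

```bash
python3 - <<'E'
from h import *
here();print(row((-.130,.036,.208)))
im,d=snapshot("top");im2,_=snapshot("scene")
a=cv2.resize(im[120:230,280:380,::-1],(400,440),interpolation=cv2.INTER_CUBIC)
b=cv2.resize(im2[160:270,280:380,::-1],(400,440),interpolation=cv2.INTER_CUBIC)
cv2.imwrite("pics/c3.png",np.hstack([a,b]))
C=cloud("top",d);L=((C-O)@RC)*1e3
m=(abs(L[...,0]-60)<45)&(abs(L[...,1]-15)<50)
print("opening z by caddy y",[(y,np.median(L[...,2][m&(abs(L[...,1]-y)<5)]).round()) for y in(-30,-10,10,30,50)])
E
```

```text
4.45 caddy mm [-129.5   36.5  208.4] gap 0.06 F [-0.1  7.4  2.2]
(array([ 0.0012, -0.0012,  0.0011]), array([ 0.0005, -0.0001, -0.0002]))
opening z by caddy y [(-30, np.float64(583.0)), (-10, np.float64(15.0)), (10, np.float64(15.0)), (30, np.float64(14.0)), (50, np.float64(92.0))]
```

View pics/c3.png

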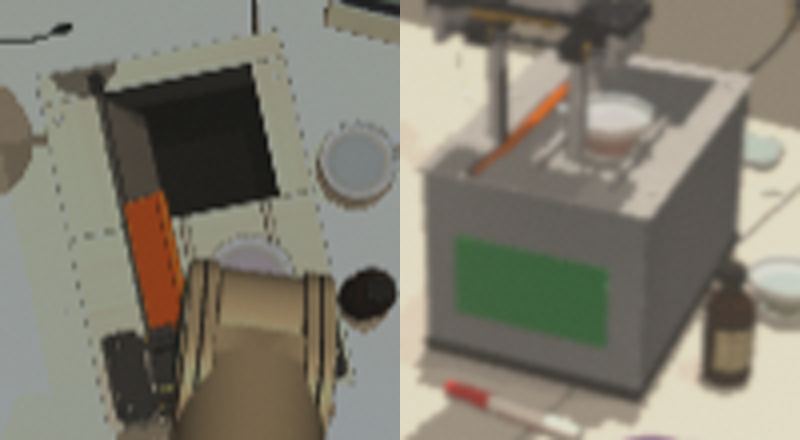

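The flap is at about 1.23 rad with the opening dark at (200,140), and the tub is undisturbed with the right finger behind it. Now I push along the ledge.

>>> servo_tool(commands=[[[-0.02, 0, 0, 0, 0, 0, 0.28], [-0.04, 0, 0, 0, 0, 0, 0.28], [-0.06, 0, 0, 0, 0, 0, 0.28], [-0.08, 0, 0, 0, 0, 0, 0.28], [-0.1, 0, 0, 0, 0, 0, 0.28], [-0.12, 0, 0, 0, 0, 0, 0.28], [-0.14, 0, 0, 0, 0, 0, 0.28], [-0.16, 0, 0, 0, 0, 0, 0.28], [-0.18, 0, 0, 0, 0, 0, 0.28], [-0.18, 0, 0, 0, 0, 0, 0.28]]])

```text
clock: 5.55
ee_pos: [0.5571, -0.0359, 0.2084]
tcp_rot: [-0.002, -0.097, 0.995, 0.001]
force: [-3.6, 4.3, 4.7]
finger_gap: 0.0604
gripper_force: 3.4
```

```bash
python3 - <<'E'
from h import *
here();print(row((0,.036,.208)))
im,d=snapshot("top");im2,_=snapshot("scene")
a=cv2.resize(im[120:230,280:380,::-1],(400,440),interpolation=cv2.INTER_CUBIC)
b=cv2.resize(im2[160:270,280:380,::-1],(400,440),interpolation=cv2.INTER_CUBIC)
cv2.imwrite("pics/c4.png",np.hstack([a,b]))
E
```

```text
5.55 caddy mm [-58.2  35.1 208.4] gap 0.0604 F [-2.7  4.9  4.7]
(array([-0.1455,  0.0024,  0.0006]), array([ 0.0003, -0.0005, -0.0002]))
```

View pics/c4.png

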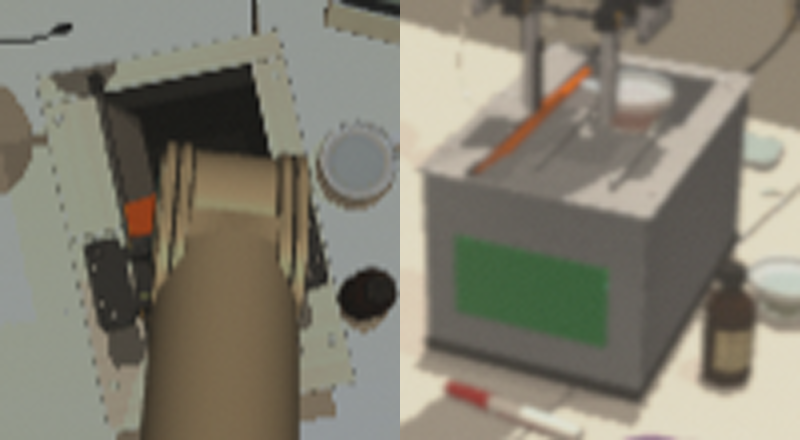

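The tub is being pushed along, now at about (635,95) in the scene half, and the plate is still held. Continuing.

>>> servo_tool(commands=[[[-0.02, 0.001, 0, 0, 0, 0, 0.28], [-0.04, 0.001, 0, 0, 0, 0, 0.28], [-0.06, 0.001, 0, 0, 0, 0, 0.28], [-0.08, 0.001, 0, 0, 0, 0, 0.28], [-0.1, 0.002, 0, 0, 0, 0, 0.28], [-0.12, 0.002, 0, 0, 0, 0, 0.28], [-0.135, 0.002, 0, 0, 0, 0, 0.28], [-0.15, 0.002, 0, 0, 0, 0, 0.28], [-0.15, 0.002, 0, 0, 0, 0, 0.28], [-0.15, 0.002, 0, 0, 0, 0, 0.28]]])

```text
clock: 6.65
ee_pos: [0.6156, -0.0231, 0.2086]
tcp_rot: [-0.001, -0.097, 0.995, 0.001]
force: [-4.4, 5.8, 5.4]
finger_gap: 0.0604
gripper_force: 3.4
```

```bash
python3 - <<'E'
from h import *
here();print(row((-.06,.036,.208)))
im,d=snapshot("top");im2,_=snapshot("scene")
a=cv2.resize(im[120:230,280:380,::-1],(400,440),interpolation=cv2.INTER_CUBIC)
b=cv2.resize(im2[160:270,280:380,::-1],(400,440),interpolation=cv2.INTER_CUBIC)
cv2.imwrite("pics/c5.png",np.hstack([a,b]))
E
```

```text
6.65 caddy mm [  1.7  36.2 208.6] gap 0.0604 F [-3.2  6.5  5.4]
(array([ 0.1543, -0.0008,  0.0019]), array([ 0.0004, -0.0004, -0.0002]))
```

View pics/c5.png

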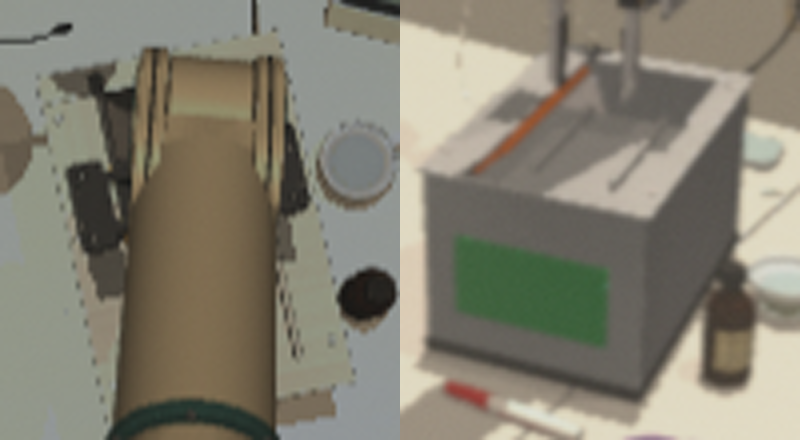

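The tub is gone from the ledge. I'll slide back while still holding the flap open, to check inside before letting go.

>>> servo_tool(commands=[[[0.05, 0, 0, 0, 0, 0, 0.28], [0.1, 0, 0, 0, 0, 0, 0.28], [0.15, 0, 0, 0, 0, 0, 0.28], [0.2, 0, 0, 0, 0, 0, 0.28], [0.25, 0, 0, 0, 0, 0, 0.28], [0.3, 0, 0, 0, 0, 0, 0.28], [0.32, 0, 0, 0, 0, 0, 0.28], [0.32, 0, 0, 0, 0, 0, 0.28]]])

```text
clock: 7.55
ee_pos: [0.4917, -0.0483, 0.2098]
tcp_rot: [0.002, -0.096, 0.995, 0.0]
force: [-0.1, 3.8, 5.1]
finger_gap: 0.0601
gripper_force: 3.3
```

```bash
python3 - <<'E'
from h import *
here();print(row((-.13,.096,.208)))
im,d=snapshot("top")
a=cv2.resize(im[120:230,280:380,::-1],(500,550),interpolation=cv2.INTER_CUBIC)
cv2.imwrite("pics/c6.png",cv2.convertScaleAbs(a,alpha=1.8))
C=cloud("top",d);L=((C-O)@RC)*1e3
m=(abs(L[...,0]-60)<50)&(abs(L[...,1]-5)<45)&(L[...,2]>25)&(L[...,2]<150)
print(m.sum(),np.percentile(L[m],[2,50,98],axis=0).round())
E
```

```text
7.55 caddy mm [-124.8   35.6  209.8] gap 0.0601 F [0.6 3.8 5.1]
(array([0.0134, 0.151 , 0.0044]), array([ 0.0001,  0.0005, -0.0004]))
204 [[ 37. -30.  26.]
 [ 63.   0.  44.]
 [101.  49.  91.]]
```

View pics/c6.png

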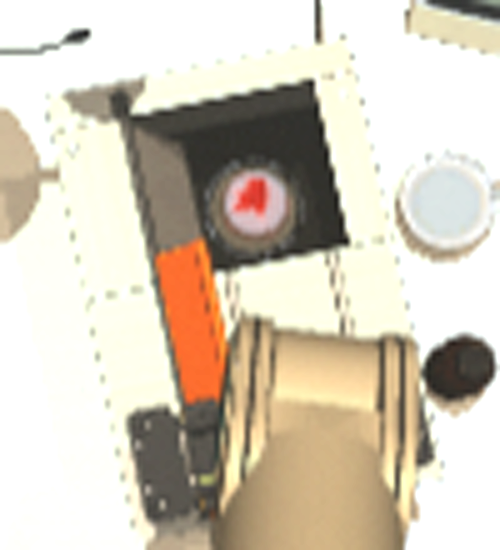

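The tub stands on the caddy floor at (255,205), clear of the flap. I'll let the flap close gently and move clear.

>>> servo_tool(commands=[[[0.01, 0.02, 0, 0, 0, 0, 0.28], [0.01, 0.04, 0, 0, 0, 0, 0.28], [0.01, 0.06, 0, 0, 0, 0, 0.28], [0.01, 0.08, 0, 0, 0, 0, 0.28], [0.01, 0.1, 0, 0, 0, 0, 0.28], [0.01, 0.12, 0, 0, 0, 0, 0.28], [0.01, 0.135, 0, 0, 0, 0, 0.28], [0.01, 0.15, 0, 0, 0, 0, 0.28], [0.01, 0.15, 0, 0, 0, 0, 0.28], [0.01, 0.15, 0, 0, 0, 0, 0.28]]])

```text
clock: 8.6
ee_pos: [0.4757, 0.0095, 0.2087]
tcp_rot: [0.0, -0.097, 0.995, -0.0]
force: [-0.9, -1.2, 0.2]
finger_gap: 0.06
gripper_force: 0.0
```

>>> servo_tool(commands=[[[0, 0, -0.06, 0, 0, 0, 0.28], [0, 0, -0.15, 0, 0, 0, 0.28], [0, 0, -0.25, 0, 0, 0, 0.28], [0, 0, -0.28, 0, 0, 0, 0.28], [0.02, 0.1, -0.28, 0, 0, 0, 0.28], [0.05, 0.2, -0.28, 0, 0, 0, 0.28], [0.05, 0.3, -0.28, 0, 0, 0, 0.28], [0.05, 0.4, -0.28, 0, 0, 0, 0.28], [0.05, 0.4, -0.28, 0, 0, 0, 0.28], [0.05, 0.4, -0.28, 0, 0, 0, 0.28]]])

```text
clock: 9.6
ee_pos: [0.4253, 0.1627, 0.3206]
tcp_rot: [-0.0, -0.097, 0.995, -0.0]
force: [0.3, -1.3, 0.1]
finger_gap: 0.0601
gripper_force: 0.0
```

```bash
python3 - <<'E'
from h import *
here();print(np.abs(sense()["dq"]).max())
im,d=snapshot("top")
cv2.imwrite("pics/c7.png",cv2.resize(im[110:260,160:440,::-1],(784,420),interpolation=cv2.INTER_CUBIC))
E
```

```text
9.6 caddy mm [-149.   255.5  320.6] gap 0.0601 F [ 0.  -1.3  0.1]
0.03192836438155749
```

View pics/c7.png

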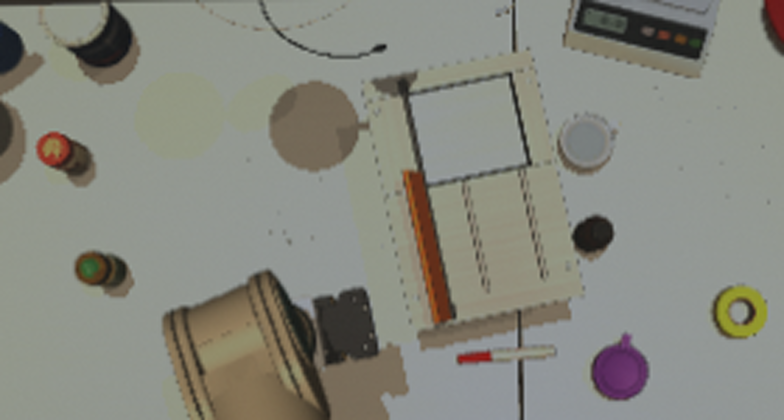

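The flap is shut at (470,130), the ledge is empty, and the bystanders are where they were. The arm is clear.

```bash
python3 -c "
from cell import *
print(hand_in())"
```

```text
the job is handed in; nothing more can be done
None
```

The tub is on the caddy floor, pushed in only after the flap was open; the flap has shut, the other things are where they stood, the arm is clear, and the job was handed in at about 9.7 s.

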